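Latch the nest lid and draw the index plunger

ROBOT

A 6-joint arm with a two-finger parallel gripper is mounted at the origin on a cart in front of the work surface, level with it; the furniture and walls round the work are solid. World frame = base frame: x ahead of the robot, y to its left, z up, the work surface at z = 0. Lengths are in mm, angles in rad, forces in N, time in s.
With the tool pointing down it reaches from about 350 to 775 mm from the base axis. Payload 7.3 kg.
Tool frame: the origin (TCP) lies midway between the tips of the shut fingers; the grasp point (between the pads) lies 19 mm behind it; z points along the fingers, y is the line along which they close (so a half turn about z gives the same grasp; the last joint's range is limited). The gripper opens to 92 mm and grips with 3 to 60 N. Pads are 19 mm wide; open, the fingers measure 130 mm over their backs; the gripper's body (75 mm by 190 mm) begins 47 mm behind the grasp point.
Start: joints at [0.956, 0.342, 1.524, -0, 1.275, -0.146], TCP at [237.193, 468.385, 226.741] pointing down, gripper open.
Joint ranges: [-2.53, 2.53], [-0.77, 2.02], [0.04, 2.7], [-1, 4.14], [0.28, 2.66], [-3.11, 3.11]. Speed limits (rad/s): [2.57, 2.57, 3.14, 3.14, 3.14, 3.14].

INTERFACE

Orientations are given as [roll, pitch, yaw] about the fixed x, y, z axes, in that order (R = Rz(yaw) Ry(pitch) Rx(roll)).
In Python, from plant import get_obs, capture, camera_model, close_job, search_frame, regions_of, pinpoint gives the robot as it stands. The module is installed in compiled form; this text tells all that it offers.
- The arm moves only by the shell command python3 -m pendant 'ROWS'. ROWS is JSON, one flat list of numbers, 7 for each row, row after row: the shift along the tool's x, y, z in units of 30 mm (1.0 is 30 mm), then the turn, a rotation vector about the tool's x, y, z in units of 4 degrees (1.0 is 4 degrees), then the closure, from -1 (fully open) to 1 (shut), so that 0 is half open. In form: [dx, dy, dz, wx, wy, wz, gripper, dx, dy, dz, wx, wy, wz, gripper, ...]. A call has 1 to 12 rows; each row shifts and turns the commanded pose from where the row before left it, along the tool's axes as they then stand; what a row does not reach is not made up. A row lasts 1/10 s, in which the tool goes at most 50 mm and 8.59 degrees, less where a joint would pass 70% of its speed; a pose out of reach is approached as far as the arm can. A call with a number of a shift or a turn outside -1 to 1 is refused whole. A call with a gripper value outside its range is refused whole. The fingers move at their own pace and stop on an object; the grip force is fixed at half the most. Time passes only in rows, so rows that do not move let the fingers close. It gives the time, the measured TCP pose, the force, the opening and the grip force at its end, in the units of the state.
- get_obs(): the state, without advancing time (a new reading comes with each control period).
- capture(name): name is "side" or "top"; returns the picture (480x640x3 uint8, red, green, blue); there is no depth.
- camera_model(name): a dict with "fov_y" (degrees; the focal length in pixels is half the picture's height over the tangent of half this angle, whatever the lens; pixels are square), "cx", "cy" (the principal point, pixels), "D" ([k1, k2, p1, p2, k3] as OpenCV has them; the pictures are not rectified), "pose" (4x4, takes a point from camera to world coordinates). Camera axes: x right, y up, looking along -z (the intrinsics and any distortion apply to the point x, -y, -z); pixel columns grow to the right and rows downward; lengths in mm; the calibration is good to about 2 mm. A picture is of the moment at which its call begins. camera_model takes no time and is no camera call.
- close_job(): hands the job in; it is judged then, once.
Trained networks look in the newest picture that a camera, given by its name, has taken for a name from the list of things; names that differ only in an ending like _2 or _b are one class to them, and where a whole thing is asked for, a point or a joint stands for the part that bears it (a point fixed in the world has none). Each returns a list of dicts, best first, with "score" (0 to 1); they miss things now and then, are a little off and sometimes report something else, mostly with a low value. They report only what shows in the picture. A call takes as long as a camera call.
- search_frame(camera, thing): "location" ([column, row] in pixels, amid what is visible of it).
- regions_of(camera, thing): "pixels" (480x640 bool, what is visible of it) and "location" ([column, row] in pixels, amid what is visible of it).
- pinpoint(camera, thing): "location" ([column, row] in pixels: a listed point, or the origin of a listed thing).
The state is a dict: "time": time; "joint_positions": joint angles; "dq": joint speeds; "tau": joint torques, N m; "tool_pos": TCP position; "tcp_rot": TCP orientation; "contact_force": force on the tool from outside, world axes, zero at the start; "moment": the same for the moment, N m; "grip_width": finger opening in mm; "finger_force": force on a finger pad.
Only numpy, scipy, OpenCV 4.12 (cv2) and the standard library are available. Lean on these libraries where they do the work, as an engineer would, in place of code of your own. Each camera call takes 0.05 s, during which the arm holds its last target. There are 200 camera calls.

TASK

Free the indexing table for turning: first swing the hasp on the lid right over its staple until it lies flat on the catch, and only then pull the sprung index plunger straight up as far as it goes, so that its pin is clear of the hole in the disc. Finish while still gripping the plunger and holding it fully drawn; do not let go. Leave the pulley, the bearing and the screwdriver where they are.

Things in the scene. Friction and masses are not known exactly. Their poses are not given: they have to be found in the camera images.
- fixture: Fixed indexing table: grey base plate 140 x 180 mm (x, y), 18 mm thick; on it a steel disc 160 mm across, top at z = 36 mm; on the disc a closed aluminium box 70 x 70 mm with a dark 74 x 74 mm lid, top 92 mm high. Origin: centre of the underside, z up; its front, with hasp and catch, is its own -x side. Does not move.
- hasp_hinge (a point): Axis of the hasp's hinge, on the lid, at (-4, 0, 95) mm in the fixture's frame; the axis runs along the fixture's y.
- hasp_tab (a point): Middle of the hasp's unslotted end tab (28 x 30 mm), 66 mm from the hinge axis. The hasp is a flat steel strap 30 mm wide, 4 mm thick, that reaches 80 mm from the hinge, with a slot 12 mm wide from 32 to 54 mm for the staple.
- staple (a point): Foot of the U-shaped steel staple on the catch ledge in front of the box, at (-47, 0, 93) mm in the fixture's frame. The ledge is 34 mm wide, reaches from the box to x = -64 mm, its top is 93 mm high; the staple spans x = -54 to -40 mm and stands 14 mm above the ledge.
- hasp (a joint): Angle of the hasp (rad): 0 = flat over the staple and on the ledge, pointing to the fixture's -x; 1.57 = upright; 2.1 = leaning back over the lid, the stop. Starts at 1.45 to 2.0. The hinge is stiff (0.06 N m), so it stays at any angle; 1 to 2 N on the tab swings it. It can be pushed over from behind with shut fingers and pressed down on the tab.
- index_bridge: Fixed grey bridge, 132 mm long along its x, 22 mm wide, over the disc's rim, left or right of the box: 70 mm from the fixture's centre along +y or -y of the fixture, same yaw. Beam top 70 mm above the worktop. The index plunger stands at its middle in a 19 mm hexagon nut, top 82 mm above the worktop. Origin: between its feet, 18 mm above the worktop.
- plunger_knob (a point): Centre of the plunger's upright round black knob, 26 mm in diameter and 26 mm high, on a 10 mm neck; 109 mm above the worktop with the pin seated. Moves with the plunger. There is free room on the knob's sides along the bridge's x for the fingers.
- plunger (a joint): Lift of the plunger (m): 0 = pin seated 8 mm deep in the disc's hole, 0.014 = drawn fully up against its stop. A spring pulls it down with about 6 N when seated and 12 N when fully drawn; it springs back whenever it is let go, there is no parking notch.
- plain_bridge: The like bridge on the other side of the box, with only a fixed hexagon bolt (17 mm head, top 96 mm above the worktop) at its middle; not to be used.
- pulley: Loose grey grooved pulley, 56 mm in diameter, 28 mm high, lying behind the table; origin at the centre of its underside. Bystander.
- bearing: Loose ball bearing, 47 mm in diameter, 14 mm high; origin at the centre of its underside. Bystander.
- screwdriver: Loose flat screwdriver, 183 mm long along its y, 22 mm thick; origin at the centre of its underside. Bystander.

How it is judged (in metres and radians):
On the way, in this order (a step that is already met when the one before it is completed fails the run):
1. the hasp lies flat over the staple (value of joint hasp below 0.08 rad), for 0.2 s.
2. the plunger is drawn up, its pin clear of the hole (value of joint plunger above 0.011 m), for 0.2 s.
At the end, for the whole second after the job is handed in: The hasp lies flat over the staple (within 0.08 rad), the plunger is held at more than 11 mm of its 14 mm lift, by the fingers (contact force over 4 N), through the last second (value of joint hasp below 0.08 rad and value of joint plunger above 0.011 m and contact force between the fingers and index_bridge above 4 N); the arm keeps its last pose, push and grip.
It fails at once if the plunger is lifted more than 4 mm while the hasp is not over the staple (value of joint plunger above 0.004 m and value of joint hasp above 0.15 rad).
It fails at once if a bystander (pulley, bearing, screwdriver) is moved more than 20 mm (distance of any of pulley, bearing, screwdriver from where it was at the start of the episode above 0.02 m).
It also fails if it takes over 45 s, if anything falls off the work surface, if the arm or the gripper's body presses on something with over 40 N, if the wrist force passes 120 N, or if a joint passes its speed limit or range.

## Working session

There is one attempt and no reset: what is moved stays moved. The work goes in short steps, Python scripts to look and compute and a shell command to move; the robot and the scene stay as the last step left them, time stands still between calls to the robot, and variables do not carry over. Pictures are saved under pics/ and viewed, at most 10 in all, crops included, and the job is handed in when it is done.

```bash
mkdir -p pics; cat > h.py <<'E'
import numpy as np, cv2
from plant import *
def K(c):
    m=camera_model(c); f=240/np.tan(np.radians(m["fov_y"])/2)
    return np.array([[f,0,m["cx"]],[0,f,m["cy"]],[0,0,1.]]),np.array(m["D"],float),np.array(m["pose"],float)
def ray(c,p):
    k,D,T=K(c); u=cv2.undistortPoints(np.array([[p]],float),k,D)[0,0]
    return T[:3,3],T[:3,:3]@np.array([u[0],-u[1],-1])
def atz(c,p,z):
    o,d=ray(c,p); return o+d*(z-o[2])/d[2]
def proj(c,P):
    k,D,T=K(c); q=(np.atleast_2d(P)-T[:3,3])@T[:3,:3]*[1,-1,-1]
    return cv2.projectPoints(q,np.zeros(3),np.zeros(3),k,D)[0][:,0]
def tri(ps):
    A=np.zeros((3,3));b=np.zeros(3)
    for c,p in ps:
        o,d=ray(c,p); d=d/np.linalg.norm(d); M=np.eye(3)-np.outer(d,d); A+=M;b+=M@o
    return np.linalg.solve(A,b)
E
python3 - <<'E'
from h import *
for c in("side","top"):
    im=capture(c); cv2.imwrite(f"pics/{c}0.png",im[:,:,::-1])
    print(c,K(c)[2].round(2).tolist())
    for t in("fixture","hasp_hinge","hasp_tab","staple","plunger_knob","index_bridge","plain_bridge","pulley","bearing","screwdriver"):
        print(t,[(np.round(r["location"]).tolist(),round(r["score"],2)) for r in pinpoint(c,t)[:2]])
print(get_obs())
E
```

```text
side [[0.49, 0.47, -0.73, -152.0], [-0.87, 0.26, -0.42, -176.48], [-0.0, 0.85, 0.53, 608.24], [0.0, 0.0, 0.0, 1.0]]
fixture [([336.0, 280.0], 0.88), ([304.0, 267.0], 0.39)]
hasp_hinge [([336.0, 245.0], 0.75), ([220.0, 264.0], 0.53)]
hasp_tab []
staple [([328.0, 257.0], 0.93)]
plunger_knob [([304.0, 232.0], 0.45)]
index_bridge [([306.0, 266.0], 0.65)]
plain_bridge [([368.0, 282.0], 0.85), ([440.0, 263.0], 0.16)]
pulley [([440.0, 264.0], 0.95), ([365.0, 281.0], 0.69)]
bearing [([216.0, 321.0], 0.81), ([334.0, 280.0], 0.63)]
screwdriver [([218.0, 263.0], 0.7)]
top [[-0.13, 0.97, -0.21, 315.77], [-0.99, -0.12, 0.03, 227.92], [0.0, 0.21, 0.98, 1172.12], [0.0, 0.0, 0.0, 1.0]]
fixture [([316.0, 247.0], 0.94), ([344.0, 236.0], 0.59)]
hasp_hinge [([318.0, 241.0], 0.58)]
hasp_tab [([312.0, 231.0], 0.42), ([273.0, 347.0], 0.24)]
staple [([318.0, 259.0], 0.74)]
plunger_knob [([287.0, 244.0], 0.4), ([316.0, 245.0], 0.33)]
index_bridge [([285.0, 251.0], 0.6)]
plain_bridge [([342.0, 234.0], 0.83), ([375.0, 173.0], 0.27)]
pulley [([377.0, 174.0], 0.83)]
bearing [([270.0, 347.0], 0.52)]
screwdriver [([213.0, 290.0], 0.65)]
{'time': 1.1, 'joint_positions': array([ 9.55991085e-01,  3.42006572e-01,  1.52409622e+00,  1.04831203e-05,
        1.27535101e+00, -1.45975709e-01]), 'dq': array([-0.00046136,  0.00123348, -0.00084902, -0.00065648, -0.00103951,
       -0.00108967]), 'tau': array([-1.83995912e-04, -4.31147110e+01, -2.44483119e+01,  7.18821399e-02,
        4.83639550e-02, -7.76382564e-06]), 'tool_pos': array([237.20451294, 468.39884069, 226.73841843]), 'tcp_rot': array([3.14145381e+00, 1.02753770e-05, 2.67276007e+00]), 'contact_force': array([ 0.23683544,  0.51281181, -0.30852257]), 'moment': array([0.02558017, 0.04724239, 0.01294549]), 'finger_force': 0.0, 'grip_width': 91.77278394847241}
```

View pics/side0.png

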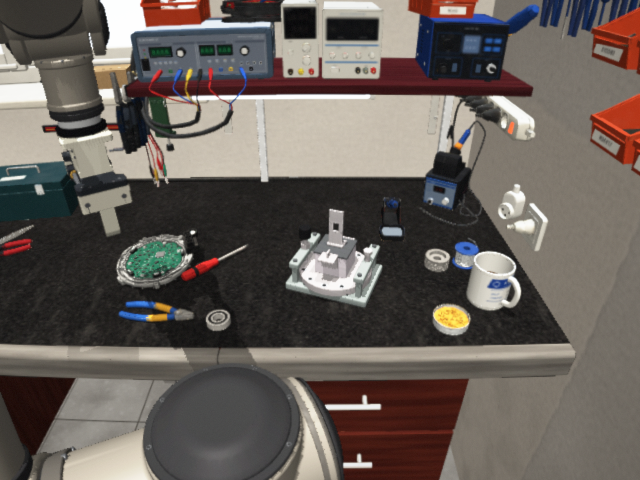

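View pics/top0.png

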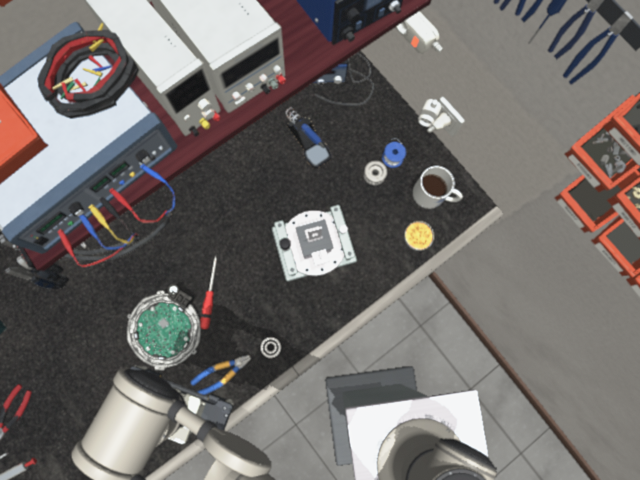

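The table is at about (335,268) in the side picture and (316,245) in the top one. The hasp stands upright, and the black knob is on the left at (285,244) in the top picture. The networks agree with this.

```bash
python3 - <<'E'
from h import *
S=cv2.imread("pics/side0.png")[195:310,270:400]; T=cv2.imread("pics/top0.png")[190:295,260:370]
a=cv2.resize(S,None,fx=4,fy=4,interpolation=cv2.INTER_CUBIC)[:460,:400+120];b=cv2.resize(T,None,fx=4,fy=4,interpolation=cv2.INTER_CUBIC)
cv2.imwrite("pics/s1.png",a);cv2.imwrite("pics/t1.png",b)
def two(t,n=2):
    r={}
    for c in("side","top"):
        v=[]
        for _ in range(n):
            capture(c); q=pinpoint(c,t)
            if q: v.append(q[0]["location"])
        if v: r[c]=np.median(v,0)
    return r
for t,z in(("fixture",0),("hasp_hinge",95),("hasp_tab",None),("staple",93),("plunger_knob",109),("index_bridge",18),("plain_bridge",18)):
    r=two(t); print(t,{c:(p.round(1).tolist(),atz(c,p,z).round(1).tolist() if z is not None else 0) for c,p in r.items()},tri(list(r.items())).round(1) if len(r)==2 else'')
print(get_obs()["time"])
E
```

```text
fixture {'side': ([334.4, 280.6], [549.2, 184.6, 0.0]), 'top': ([316.5, 244.8], [551.1, 175.9, 0.0])} [548.  179.4   3.6]
hasp_hinge {'side': ([334.9, 243.6], [552.9, 187.1, 95.0]), 'top': ([315.8, 239.8], [543.8, 180.2, 95.0])} [541.8 180.9 103.3]
hasp_tab {'side': ([351.4, 250.2], 0), 'top': ([310.5, 231.4], 0)} [580.3 176.4  63.5]
staple {'side': ([327.4, 257.5], [502.6, 177.6, 93.0]), 'top': ([317.4, 258.6], [500.0, 182.3, 93.0])} [501.6 180.   92.3]
plunger_knob {'side': ([305.3, 232.0], [543.3, 254.0, 109.0]), 'top': ([286.2, 244.4], [538.8, 248.9, 109.0])} [537.4 249.4 113.7]
index_bridge {'side': ([305.1, 266.1], [543.3, 256.5, 18.0]), 'top': ([283.7, 253.4], [536.4, 259.5, 18.0])} [537.7 256.8  20.9]
plain_bridge {'side': ([369.2, 281.2], [563.6, 107.8, 18.0]), 'top': ([341.0, 235.8], [562.4, 113.2, 18.0])} [564.3 110.8  15.9]
3.9
```

View pics/s1.png

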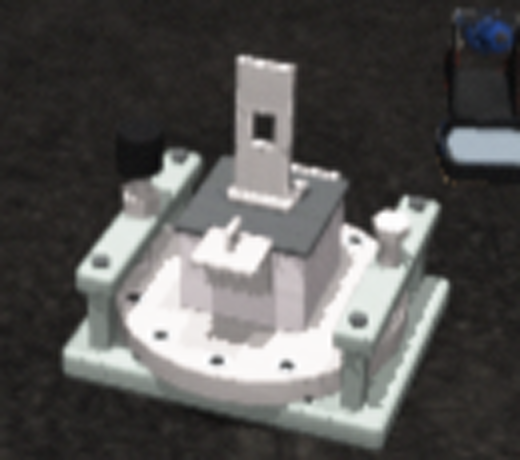

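View pics/t1.png

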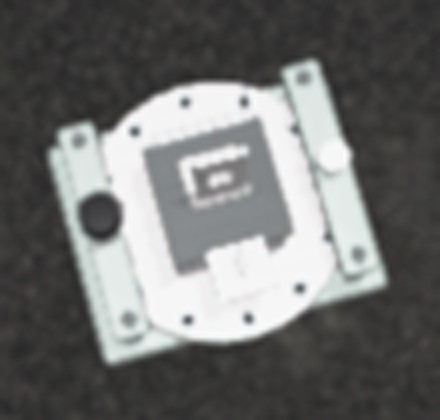

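```bash
cat > fit.py <<'E'
from h import *
from scipy.optimize import least_squares
L=[("side",(334.4,280.6),(0,0,0)),("top",(316.5,244.8),(0,0,0)),("side",(327.4,257.5),(-47,0,93)),("top",(317.4,258.6),(-47,0,93)),
("side",(334.9,243.6),(-4,0,95)),("top",(315.8,239.8),(-4,0,95)),("side",(304.7,232),(0,70,109)),("top",(284.5,243.5),(0,70,122)),
("top",(343.5,228.75),(0,-70,96)),("side",(367.75,249.5),(0,-70,96)),("side",(305.1,266.1),(0,70,18)),("side",(369.2,281.2),(0,-70,18)),
("side",(285.8,282.5),(-70,90,18)),("side",(365.75,301.3),(-70,-90,18)),("side",(382.5,265.8),(70,-90,18)),
("top",(286.75,279.8),(-70,90,18)),("top",(356.25,261.3),(-70,-90,18))]
def W(x,P):
    c,s=np.cos(x[2]),np.sin(x[2]); P=np.asarray(P,float)
    return np.array([x[0]+c*P[0]-s*P[1],x[1]+s*P[0]+c*P[1],P[2]])
def res(x): return np.concatenate([proj(c,W(x,P))[0]-p for c,p,P in L])
r=least_squares(res,[548,180,.15],loss="soft_l1")
X=r.x
if __name__=="__main__":
    print(X)
    for l,e in zip(L,res(X).reshape(-1,2)): print(l[0],l[2],e.round(1))
    for n,P in(("knob",(0,70,109)),("hinge",(-4,0,95)),("staple",(-47,0,93)),("tab",(-70,0,95))): print(n,W(X,P).round(1))
    for a in np.arange(1.3,2.1,.1): print(a.round(1),[proj(c,W(X,(-4-80*np.cos(a),0,95+80*np.sin(a))))[0].round(1).tolist() for c in("side","top")])
    o=get_obs(); print(o["tool_pos"],o["tcp_rot"])
E
python3 fit.py
```

```text
[5.50709910e+02 1.83690403e+02 1.46213295e-01]
side (0, 0, 0) [ 0.7 -0.2]
top (0, 0, 0) [-3.1  0.5]
side (-47, 0, 93) [ 0.7 -0.3]
top (-47, 0, 93) [ 2. -2.]
side (-4, 0, 95) [0.3 1.9]
top (-4, 0, 95) [-1.4 -1. ]
side (0, 70, 109) [0.3 0.7]
top (0, 70, 122) [-0.4 -0.8]
top (0, -70, 96) [-0.6  0.4]
side (0, -70, 96) [0.1 1.3]
side (0, 70, 18) [0.7 1.1]
side (0, -70, 18) [-3.4 -0.3]
side (-70, 90, 18) [-1.2  0.7]
side (-70, -90, 18) [-0.1  1.6]
side (70, -90, 18) [ 0.5 -0.7]
top (-70, 90, 18) [-1.  1.]
top (-70, -90, 18) [ 0.3 -0.2]
knob [540.5 252.9 109. ]
hinge [546.8 183.1  95. ]
staple [504.2 176.8  93. ]
tab [481.5 173.5  95. ]
1.3 [[332.2, 218.3], [317.6, 240.5]]
1.4 [[333.6, 215.7], [316.6, 236.9]]
1.5 [[334.9, 213.5], [315.6, 233.3]]
1.6 [[336.2, 211.6], [314.6, 229.8]]
1.7 [[337.5, 210.1], [313.6, 226.4]]
1.8 [[338.8, 209.0], [312.6, 223.2]]
1.9 [[340.0, 208.3], [311.6, 220.1]]
2.0 [[341.1, 207.9], [310.7, 217.3]]
[237.18449548 468.37970741 226.75575406] [3.14148407e+00 1.51175500e-05 2.67278621e+00]
```

Fit is consistent to about 2 px: the fixture is at (551,184), yaw 0.146, and the hasp is at about 1.65 rad. I'll go behind the hasp, above it, with shut fingers.

```bash
python3 -m pendant '[-0.9,-0.17,0,0,0,0,1,-0.9,-0.17,0,0,0,0,1,-0.9,-0.17,0,0,0,0,1,-0.9,-0.17,0,0,0,0,1,-0.9,-0.17,0,0,0,0,1,-0.9,-0.17,0,0,0,0,1,-0.9,-0.17,0,0,0,0,1,-0.9,-0.17,0,0,0,0,1,-0.9,-0.17,0,0,0,0,1,-0.9,-0.17,0,0,0,0,1,-0.9,-0.17,0,0,0,0,1,-0.9,-0.17,0,0,0,0,1]'
python3 -m pendant '[-0.9,-0.17,0,0,0,0,1,-0.9,-0.17,0,0,0,0,1,-0.9,-0.17,0,0,0,0,1,-0.9,-0.17,0,0,0,0,1,-0.43,-0.1,0,0,0,0,1]'
python3 -m pendant '[0,0,0,0,0,-0.98,1,0,0,0,0,0,-0.98,1,0,0,0,0,0,-0.98,1,0,0,0,0,0,-0.98,1,0,0,0,0,0,-0.98,1,0,0,0,0,0,-0.98,1,0,0,0,0,0,-0.98,1,0,0,0,0,0,-0.98,1,0,0,0,0,0,-0.98,1]'
cat > where.py <<'E'
from fit import *
from scipy.spatial.transform import Rotation as R
o=get_obs();p=np.array(o["tool_pos"]);d=p-[X[0],X[1],0];c,s=np.cos(X[2]),np.sin(X[2])
print("t",round(o["time"],2),"fixture-frame TCP",np.round([c*d[0]+s*d[1],-s*d[0]+c*d[1],p[2]],1),"rpy-yawfix",np.round(np.array(o["tcp_rot"])-[0,0,X[2]],3),"F",np.round(o["contact_force"],1),"grip",round(o["grip_width"],1),round(o["finger_force"],1))
E
python3 where.py
```

```text
time: 5.1
tool_pos: [499.4, 266.6, 226.7]
tcp_rot: [3.141, 0.0, 2.673]
contact_force: [-0.1, 0.1, 0.0]
grip_width: 2.2
finger_force: 0.0
time: 5.6
tool_pos: [597.3, 190.3, 226.3]
tcp_rot: [-3.141, 0.0, 2.671]
contact_force: [-0.6, -0.1, -0.5]
grip_width: 0.5
finger_force: 0.0
time: 6.5
tool_pos: [595.4, 192.4, 226.7]
tcp_rot: [3.141, -0.0, -2.991]
contact_force: [-0.5, 0.3, -0.2]
grip_width: 0.2
finger_force: 0.0
t 6.5 fixture-frame TCP [ 45.5   2.1 226.7] rpy-yawfix [ 3.141 -0.    -3.138] F [-0.5  0.3 -0.2] grip 0.2 0.0
```

```bash
python3 -m pendant '[0,-0.07,0.97,0,0,0,1,0,0,0.97,0,0,0,1,0,0,0.95,0,0,0,1,0.5,0,0,0,0,0,1,0.5,0,0,0,0,0,1,0.5,0,0,0,0,0,1,0.5,0,0,0,0,0,1,0.5,0,0,0,0,0,1]'
python3 where.py
python3 - <<'E'
from h import *
for c,(u,v,w,h) in(("side",(250,170,160,140)),("top",(240,180,140,120))):
    im=capture(c)[v:v+h,u:u+w,::-1]; cv2.imwrite(f"pics/{c}2.png",cv2.resize(im,None,fx=4,fy=4,interpolation=cv2.INTER_CUBIC))
E
```

```text
time: 7.3
tool_pos: [521.4, 179.3, 140.2]
tcp_rot: [3.141, 0.001, -2.994]
contact_force: [0.2, 0.3, 1.4]
grip_width: 0.5
finger_force: 0.5
t 7.3 fixture-frame TCP [-2.960e+01 -1.000e-01  1.402e+02] rpy-yawfix [ 3.141e+00  1.000e-03 -3.140e+00] F [0.2 0.3 1.4] grip 0.5 0.5
```

View pics/side2.png

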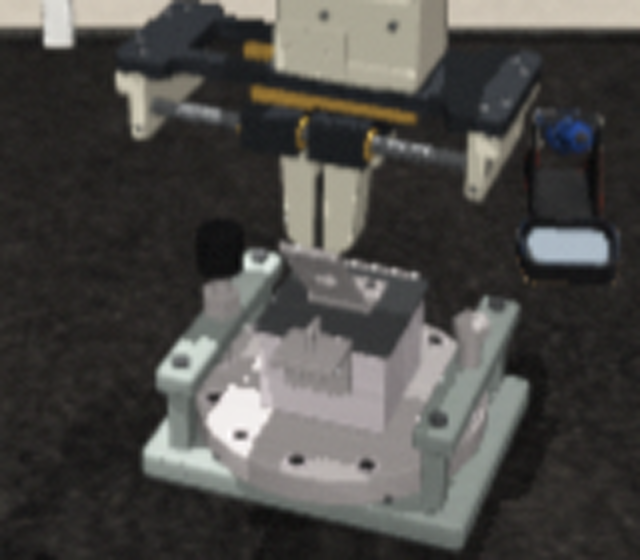

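The hasp, at (345,275) in the crop, is being pushed forward with the fingers behind it and nothing else touched. I'll continue over and press down.

```bash
python3 -m pendant '[0.5,0,0.4,0,0,0,1,0.4,0,0.5,0,0,0,1,0.37,0,0,0,0,0,1,0.1,0,0.25,0,0,0,1,0,0,0.15,0,0,0,1,0,0,0.1,0,0,0,1]'
python3 where.py
```

```text
time: 8.0
tool_pos: [481.8, 173.0, 97.6]
tcp_rot: [3.141, 0.0, -2.995]
contact_force: [-0.2, 0.0, 1.2]
grip_width: 0.4
finger_force: 0.3
t 8.0 fixture-frame TCP [-69.7  -0.6  97.6] rpy-yawfix [ 3.141  0.    -3.141] F [-0.2  0.   1.2] grip 0.4 0.3
```

```bash
python3 -m pendant '[0,0,0.05,0,0,0,1,0,0,0.05,0,0,0,1,0,0,0,0,0,0,1]'
python3 where.py
python3 - <<'E'
from h import *
for c,(u,v,w,h) in(("side",(250,170,160,140)),):
    im=capture(c)[v:v+h,u:u+w,::-1]; cv2.imwrite(f"pics/{c}3.png",cv2.resize(im,None,fx=4,fy=4,interpolation=cv2.INTER_CUBIC))
E
```

```text
time: 8.3
tool_pos: [481.9, 173.0, 96.7]
tcp_rot: [3.141, 0.001, -2.995]
contact_force: [-5.4, -0.9, 16.8]
grip_width: 0.6
finger_force: 7.9
t 8.3 fixture-frame TCP [-69.6  -0.5  96.7] rpy-yawfix [ 3.141e+00  1.000e-03 -3.141e+00] F [-5.4 -0.9 16.8] grip 0.6 7.9
```

View pics/side3.png

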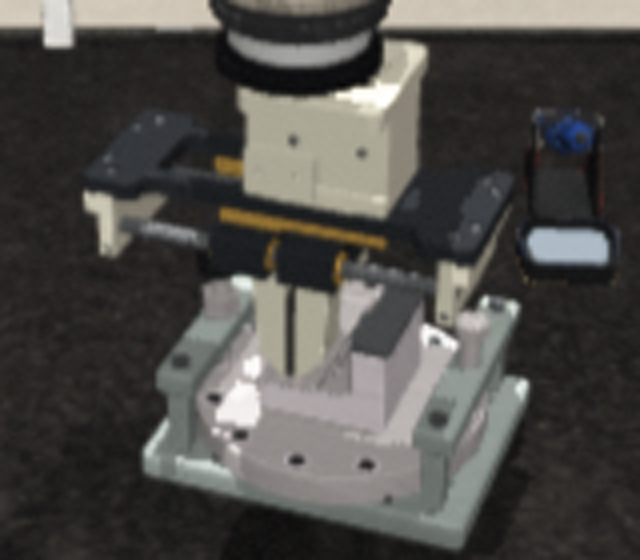

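The force rise (17 N at z = 96.7, where the strap's top should be) shows the hasp is flat. I'll lift, turn 90° and open, then look at the hasp and knob again.

```bash
python3 -m pendant '[0,0,0,0,0,0,1,0,0,0,0,0,0,1,0,0,-0.5,0,0,0,1,0,0,-1,0,0,0,1,0,0,-1,0,0,0,1,0.5,-0.5,-1,0,0,0,1,0.5,-0.5,-1,0,0,0,0,0.5,-0.5,0,0,0,1,0,0.5,-0.5,0,0,0,1,-0.2,0,0,0,0,0,1,-0.2,0,0,0,0,0,1,-0.2,0,0,0,0,0,1,-0.2]'
python3 -m pendant '[0,0,0,0,0,1,-0.2,0,0,0,0,0,1,-0.2,0,0,0,0,0,1,-0.2,0,0,0,0,0,1,-0.2,0,0,0,0,0,1,-0.2,0,0,0,0,0,1,-0.2,0,0,0,0,0,1,-0.2,0,0,0,0,0,1,-0.2,0,0,0,0,0,1,-0.2,0,0,0,0,0,1,-0.2,0,0,0,0,0,1,-0.2,0,0,0,0,0,1,-0.2]'
python3 -m pendant '[0,0,0,0,0,1,-0.2,0,0,0,0,0,1,-0.2,0,0,0,0,0,1,-0.2,0,0,0,0,0,1,-0.2,0,0,0,0,0,1,-0.2,0,0,0,0,0,0.5,-0.2]'
python3 where.py
python3 - <<'E'
from h import *
for c,(u,v,w,h) in(("side",(250,150,160,140)),("top",(240,180,140,120))):
    im=capture(c); cv2.imwrite(f"pics/{c}4f.png",im[:,:,::-1]); im=im[v:v+h,u:u+w,::-1]; cv2.imwrite(f"pics/{c}4.png",cv2.resize(im,None,fx=4,fy=4,interpolation=cv2.INTER_CUBIC))
    for t in("plunger_knob","hasp_tab"):print(c,t,[(r["location"],r["score"]) for r in pinpoint(c,t)[:2]])
    for r in regions_of(c,"plunger_knob")[:2]:
        y,x=np.nonzero(r["pixels"]);print("reg",r["score"],x.min(),x.max(),y.min(),y.max(),len(x))
E
```

```text
time: 9.55
tool_pos: [430.2, 105.4, 230.3]
tcp_rot: [3.141, 0.001, 2.936]
contact_force: [-0.2, -0.3, 0.3]
grip_width: 44.2
finger_force: 0.0
time: 10.75
tool_pos: [430.2, 105.6, 230.1]
tcp_rot: [3.141, 0.0, 2.099]
contact_force: [0.1, 0.2, -0.0]
grip_width: 55.3
finger_force: 0.0
time: 11.35
tool_pos: [430.2, 105.6, 230.1]
tcp_rot: [3.141, -0.0, 1.715]
contact_force: [0.6, 0.2, -0.2]
grip_width: 55.0
finger_force: 0.0
t 11.35 fixture-frame TCP [-130.6  -59.7  230.1] rpy-yawfix [ 3.141 -0.     1.569] F [ 0.6  0.2 -0.2] grip 55.0 0.0
side plunger_knob [([306.6, 232.3], 0.45)]
side hasp_tab [([324.9, 262.9], 0.54)]
reg 0.46 299 311 223 242 196
reg 0.39 289 319 225 281 734
top plunger_knob [([212.0, 291.3], 0.55), ([287.2, 244.6], 0.48)]
top hasp_tab [([318.4, 266.0], 0.93), ([315.0, 244.3], 0.2)]
reg 0.69 280 290 237 249 114
reg 0.42 365 385 161 184 378
```

View pics/side4.png

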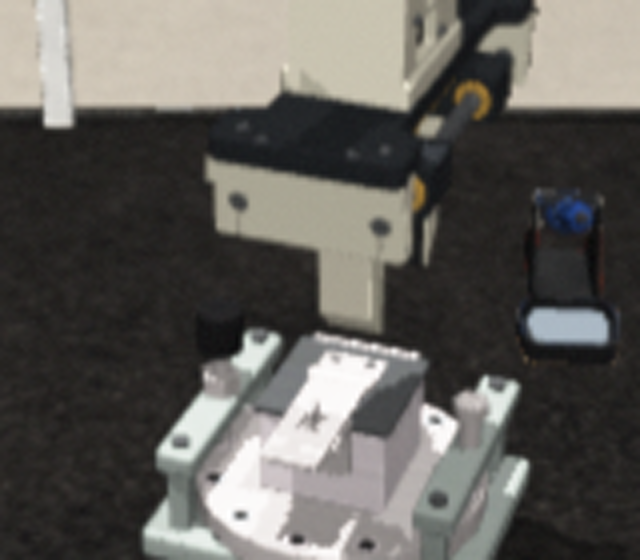

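View pics/top4.png

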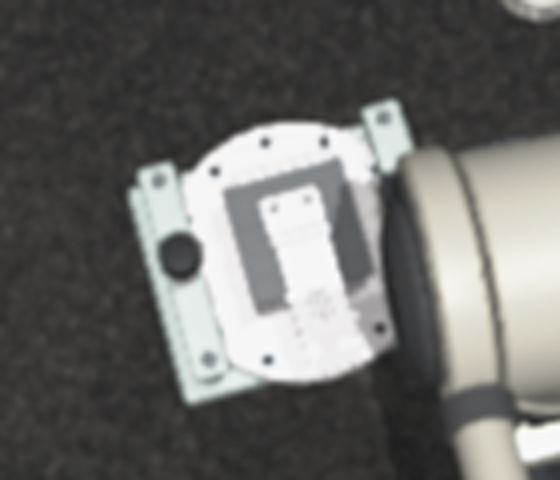

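The hasp lies flat with the staple through its slot, at (315,415) in the side crop. The knob is clear, at (305,232.5) in the side picture and (285.2,244.2) in the top one.

```bash
python3 - <<'E'
from fit import *
a=atz("side",(305,232.5),109);b=atz("top",(285.2,244.0),115);t=tri([("side",(305,232.5)),("top",(285.2,244.0))])
c,s=np.cos(X[2]),np.sin(X[2])
for p in(a,b,t):
    d=p-[X[0],X[1],0];print(p.round(1),"fix",(c*d[0]+s*d[1]).round(1),(-s*d[0]+c*d[1]).round(1))
E
```

```text
[541.1 253.4 109. ] fix 0.6 70.4
[538.8 251.  115. ] fix -2.0 68.3
[539.3 251.6 110.6] fix -1.4 68.8
```

```bash
python3 -m pendant '[0.71,0.72,0,0,0,0,-0.2,0.72,0.72,0,0,0,0,-0.2,0.72,0.72,0,0,0,0,-0.2,0.72,0.72,0,0,0,0,-0.2,0.72,0.72,0,0,0,0,-0.2,0.72,0.72,0,0,0,0,-0.2,0,0,0.9,0,0,0,-0.2,0,0,0.9,0,0,0,-0.2,0,0,0.9,0,0,0,-0.2,0,0,0,0,0,0,-0.2]'
python3 where.py
python3 - <<'E'
from h import *
im=capture("side")[150:290,230:390,::-1]; cv2.imwrite("pics/side5.png",cv2.resize(im,None,fx=4,fy=4,interpolation=cv2.INTER_CUBIC))
E
```

```text
time: 12.75
tool_pos: [536.6, 251.8, 145.2]
tcp_rot: [-3.134, 0.001, 1.718]
contact_force: [-0.4, 1.0, -0.3]
grip_width: 54.8
finger_force: 0.0
t 12.75 fixture-frame TCP [ -4.   69.4 145.2] rpy-yawfix [-3.134e+00  1.000e-03  1.572e+00] F [-0.4  1.  -0.3] grip 54.8 0.0
```

View pics/side5.png

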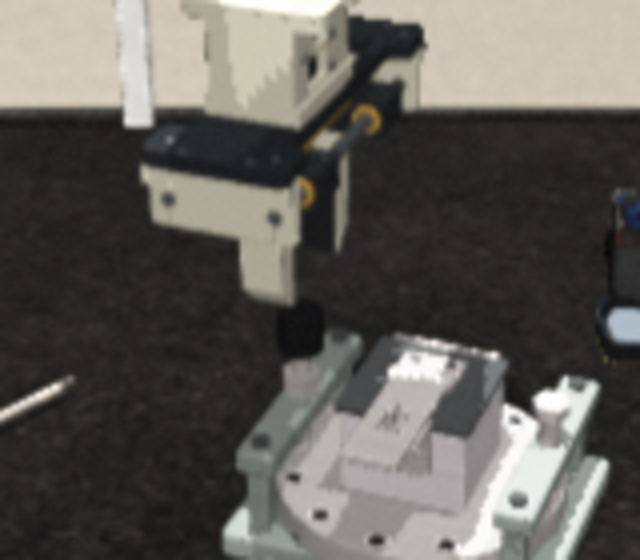

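The fingers straddle the knob, with the near finger in front of it and the knob at (300,325) in the crop. I'll correct 3 mm, descend and close.

```bash
python3 -m pendant '[0,0.1,0.5,0,0,0,-0.2,0,0,0.6,0,0,0,-0.2,0,0,0.6,0,0,0,-0.2,0,0,0,0,0,0,-0.2]'
python3 where.py
python3 -m pendant '[0,0,0,0,0,0,0.2,0,0,0,0,0,0,0.2,0,0,0,0,0,0,0.5,0,0,0,0,0,0,0.5,0,0,0,0,0,0,1,0,0,0,0,0,0,1,0,0,0,0,0,0,1,0,0,0,0,0,0,1]'
python3 where.py
```

```text
time: 13.2
tool_pos: [541.2, 252.6, 96.5]
tcp_rot: [-3.139, 0.0, 1.718]
contact_force: [0.2, -0.2, 0.5]
grip_width: 55.1
finger_force: 0.0
t 13.2 fixture-frame TCP [ 0.6 69.5 96.5] rpy-yawfix [-3.139  0.     1.571] F [ 0.2 -0.2  0.5] grip 55.1 0.0
time: 14.0
tool_pos: [540.9, 252.9, 98.8]
tcp_rot: [-3.14, 0.0, 1.718]
contact_force: [-4.8, -0.1, 6.0]
grip_width: 25.6
finger_force: 30.0
t 14.0 fixture-frame TCP [ 0.4 69.9 98.8] rpy-yawfix [-3.14   0.     1.572] F [-4.8 -0.1  6. ] grip 25.6 30.0
```

Gripped (25.6 mm, 30 N). I'll draw it up.

```bash
python3 -m pendant '[0,0,-0.1,0,0,0,1,0,0,-0.1,0,0,0,1,0,0,-0.1,0,0,0,1,0,0,0,0,0,0,1]'
python3 where.py
python3 -m pendant '[0,0,-0.08,0,0,0,1,0,0,-0.08,0,0,0,1,0,0,0,0,0,0,1,0,0,0,0,0,0,1]'
python3 where.py
```

```text
time: 14.4
tool_pos: [540.9, 252.8, 106.4]
tcp_rot: [-3.139, 0.0, 1.718]
contact_force: [-2.3, 0.9, -10.5]
grip_width: 25.3
finger_force: 30.0
t 14.4 fixture-frame TCP [  0.4  69.8 106.4] rpy-yawfix [-3.139  0.     1.572] F [ -2.3   0.9 -10.5] grip 25.3 30.0
time: 14.8
tool_pos: [540.9, 252.8, 111.3]
tcp_rot: [-3.139, 0.0, 1.718]
contact_force: [-5.3, 0.6, -11.5]
grip_width: 25.1
finger_force: 30.0
t 14.8 fixture-frame TCP [  0.4  69.8 111.3] rpy-yawfix [-3.139  0.     1.572] F [ -5.3   0.6 -11.5] grip 25.1 30.0
```

```bash
python3 -m pendant '[0,0,-0.05,0,0,0,1,0,0,0,0,0,0,1,0,0,0,0,0,0,1]'
python3 where.py
python3 -m pendant '[0,0,-0.03,0,0,0,1,0,0,0,0,0,0,1,0,0,0,0,0,0,1]'
python3 where.py
python3 - <<'E'
from h import *
im=capture("side")[150:290,230:390,::-1]; cv2.imwrite("pics/side6.png",cv2.resize(im,None,fx=4,fy=4,interpolation=cv2.INTER_CUBIC))
E
```

```text
time: 15.1
tool_pos: [541.0, 252.8, 112.9]
tcp_rot: [-3.139, 0.0, 1.718]
contact_force: [-5.5, 1.9, -11.8]
grip_width: 25.1
finger_force: 30.0
t 15.1 fixture-frame TCP [  0.4  69.8 112.9] rpy-yawfix [-3.139  0.     1.572] F [ -5.5   1.9 -11.8] grip 25.1 30.0
time: 15.4
tool_pos: [540.9, 252.8, 113.0]
tcp_rot: [-3.139, 0.0, 1.718]
contact_force: [-4.7, 1.4, -21.5]
grip_width: 25.7
finger_force: 30.0
t 15.4 fixture-frame TCP [  0.4  69.8 113. ] rpy-yawfix [-3.139  0.     1.572] F [ -4.7   1.4 -21.5] grip 25.7 30.0
```

View pics/side6.png

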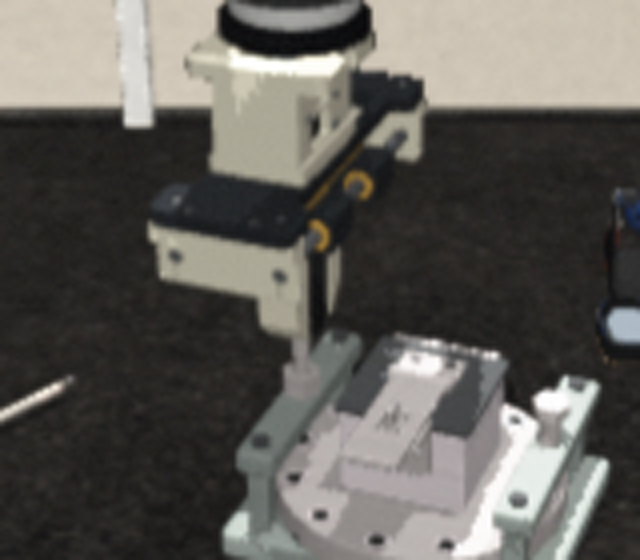

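The stop was reached: z rose 14.2 mm and then stalled, with the force jumping to 21.5 N. The neck shows bare below the fingers at (300,350) and the hasp is still flat. To avoid slipping under the extra pull, I'll check that it holds and hand in.

```bash
python3 -m pendant '[0,0,0.02,0,0,0,1,0,0,0,0,0,0,1,0,0,0,0,0,0,1]'; python3 where.py
python3 -c "
from plant import *
print(close_job())"
```

```text
time: 15.75
tool_pos: [541.0, 252.8, 113.0]
tcp_rot: [-3.139, 0.0, 1.718]
contact_force: [-6.2, 1.6, -19.9]
grip_width: 25.0
finger_force: 30.0
t 15.75 fixture-frame TCP [  0.4  69.8 113. ] rpy-yawfix [-3.139  0.     1.572] F [ -6.2   1.6 -19.9] grip 25.0 30.0
the job is handed in; nothing more can be done
None
```

The hasp is flat over its staple and the plunger is held drawn against its stop (about 14 mm) with a 30 N grip; I handed the job in at 15.75 s without touching the pulley, bearing or screwdriver, and no verdict came back.

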